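# Pin the booth's control pod and press on its knob

### The arm

A 6-joint arm with a two-finger parallel gripper is mounted at the origin on the work surface. World frame = base frame: x ahead of the robot, y to its left, z up, the work surface at z = 0. Lengths are in mm, angles in rad, forces in N, time in s.
With the tool pointing down it reaches from about 400 to 925 mm from the base axis. Payload 12.5 kg.
Tool frame: the origin (TCP) lies on the centre line of the jaws, within the pads' length; the fingertips stand 8 mm ahead of it and the grasp point (between the pads) lies 11 mm behind it; z points along the fingers, x is the direction in which the jaws open and shut, and the axes are right-handed (so a half turn about z gives the same grasp; the last joint's range is limited). The gripper opens to 95 mm and grips with 3 to 60 N. Pads are 20 mm wide; open, the fingers measure 119 mm over their backs; the gripper's body (75 mm by 180 mm) begins 59 mm behind the grasp point.
Start: joints at [1.133, 0.491, 1.559, -0, 1.092, -0.106], TCP at [203.574, 590.934, 222.661] pointing down, gripper open.
Joint ranges: [-3.1, 3.1], [-0.84, 2.19], [0.05, 2.79], [-1.13, 4.28], [0.06, 2.93], [-2.69, 2.69]. Speed limits (rad/s): [2.22, 2.22, 2.79, 3.14, 3.14, 3.14].

### API

Orientations are given as [roll, pitch, yaw] about the fixed x, y, z axes, in that order (R = Rz(yaw) Ry(pitch) Rx(roll)).
In Python, from cell import env gives the robot as it stands. The module is installed in compiled form; this text tells all that it offers.
- The arm moves only by the tool send_rows, never from a script. Its argument "moves" is a list that holds one entry, the list of rows, each a list of 6 numbers: the shift along the tool's x, y, z as a fraction of full scale, then the turn, a rotation vector about the tool's x, y, z as a fraction of full scale. A call has 1 to 12 rows; each row is the pose to reach, as a shift and turn from the pose commanded when the call began, along the tool's axes at that moment; what a row does not reach only later rows make up. Full scale, the value 1, is 0.3 m for a shift and 90 degrees for a turn. A row lasts 1/12 s, in which the tool goes at most 41.7 mm and 7.16 degrees, less where a joint would pass 70% of its speed; a pose out of reach is approached as far as the arm can. A call with a number of a shift or a turn outside -1 to 1 is refused whole. A call with a gripper value outside its range is refused whole. "grip" is the gripper's target within -1 to 1 (shut at 1, half-way at 0, fully open at -1), set as the call begins (left out, the last holds). The fingers move at their own pace and stop on an object; the grip force is fixed at half the most. Time passes only in rows, so rows that repeat a pose let the fingers close. It gives the time, the measured TCP pose, the force and the opening at its end, in the units of the state.
- env.state(): the state, without advancing time (a new reading comes with each control period).
- env.read_camera(name): name is "side" or "top"; returns a dict with "image" (420x560x3 uint8, red, green, blue), "mtx" (3x3 intrinsics, pixels), "distortion" ([k1, k2, p1, p2, k3] as OpenCV has them; the pictures are not rectified), "T" (4x4, takes a point from camera to world coordinates). Camera axes: x right, y up, looking along -z (the intrinsics and any distortion apply to the point x, -y, -z); pixel columns grow to the right and rows downward; lengths in mm; the calibration is good to about 2 mm. A picture is of the moment at which its call begins. There is no depth.
- env.job_done(): hands the job in, once; it reports no verdict.
Trained networks look in the newest picture that a camera, given by its name, has taken for a name from the list of things; names that differ only in an ending like _2 or _b are one class to them, and where a whole thing is asked for, a point or a joint stands for the part that bears it (a point fixed in the world has none). Each returns a list of dicts, best first, with "confidence" (0 to 1); they miss things now and then, are a little off and sometimes report something else, mostly with a low value. They report only what shows in the picture. A call takes as long as a camera call. They do not tell look-alikes from the thing itself.
- env.look_for(camera, thing): "xy" ([column, row] in pixels, amid what is visible of it).
- env.outline_of(camera, thing): "region" (420x560 bool, what is visible of it) and "xy" ([column, row] in pixels, amid what is visible of it).
The state is a dict: "t": time; "joints": joint angles; "qvel": joint speeds; "tau": joint torques, N m; "eef_pos": TCP position; "tcp_rot": TCP orientation; "ft_force": force on the tool from outside, world axes, zero at the start; "moment": the same for the moment, N m; "opening": opening from 0.0 (shut) to 1.0 (fully open).
Only numpy, scipy, OpenCV 4.12 (cv2) and the standard library are available. Lean on these libraries where they do the work, as an engineer would, in place of code of your own. Each camera call takes 0.05 s, during which the arm holds its last target. There are 200 camera calls.

### The job

Get the spray booth's fan control ready again: first take the headed pin from the wooden block and push it down through the aligned holes of the bracket's fork and the control pod's lug until its head rests on the fork, and let go of it. Then pick up the loose pointer knob, turn it so that the flat in its bore matches the flat of the pod's D-shaped shaft, push it fully home on the shaft, and press on so that shaft and knob go all the way in against the spring; finish while still holding the knob pressed in. Leave the other things on the desk where they are.

Things in the scene. Friction and masses are not known exactly. Their poses are not given: they have to be found in the camera images.
- pod: Grey fan control pod in its steel desk bracket, fixed; place and yaw vary. Origin: centre of the base plate's underside (90 in x, 222 in y, 8 mm thick), z up. Housing y = -110..0 mm, flat top at z = 50 mm; the shaft rises from it at x = 0, y = -55 mm. At y = 48..108 mm stands the bracket's fork (34 mm wide in x, top z = 56 mm), the pod's lug between its arms.
- fork_hole (a point): Centre of the hole's mouth on the fork's upper face, 56 mm above the desk (pod x = 0, y = 65 mm); axes as the pod's. The hole, 10 mm in diameter, slightly chamfered, runs straight down in line through upper arm, lug and lower arm, 30 mm in all; 18 mm are free below it.
- pin: Steel headed pin upright in the hole of the wooden block. Origin: centre of its flange's underside, z up. Shank 8 mm in diameter, 38 mm long below the origin, foot tapered to 4 mm over the last 4 mm. Head: flange 20 mm in diameter, 4 mm thick, on it a round grip stem 14 mm in diameter, 4 to 32 mm above the origin. About 50 g. Seated when the flange lies on the fork (origin at fork_hole).
- rack: Wooden block 70 x 70 x 42 mm, fixed to the desk; the pin stands in the 10 mm hole at its centre, flange on the block's top. Origin: centre of the underside. Block and knob lie one left, one right of the pod, either way round.
- knob: Black pointer knob, bore down on the desk, 36 mm high, about 45 g. Origin: bore axis at the underside, z up, x to the tip of the nose. Grip its flat upright sides, 28 mm apart (y = +-14 mm, x = -18..18 mm, full height); the nose tapers to x = 36 mm, white line on top. Bore 24 mm deep, D-shaped, flat on the nose side: the nose must point the way the shaft's flat faces.
- shaft_tip (a point): Tip centre of the upright steel D-shaft, 84 mm above the desk at rest. x axis: the way its flat faces (varies), z up. 16 mm in diameter, flat 3.5 mm from the axis, tip bevelled 2.5 mm. Play in the knob's bore 1 mm all round, about 8 degrees. Knob fully home: tip at the bore's end, knob underside 24 mm below the tip. The shaft turns only stiffly (0.2 N m).
- plunger (a joint): How far the shaft is pressed in, m: 0 at rest, 0.008 at its stop. A spring resists with about 4 N at first, 9 N at the stop, and lifts it again when let go. When fully in, the underside of a home knob is 2 mm above the housing top.
- cup: Bystander: small clear plastic paint cup, 40 dia x 35 mm high. Origin: centre of its underside.
- thinner: Bystander: blue thinner bottle with a cap, 52 dia x 120 mm high. Origin: centre of its underside.
- paint_jar: Bystander: small grey paint jar with a lid, 36 dia x 45 mm high. Origin: centre of its underside.
- tape: Bystander: roll of masking tape lying flat, 54 dia x 12 mm. Origin: centre of its underside.
- sprue: Bystander: flat grey frame of moulded kit parts, 160 x 105 x 5 mm. Origin: centre of its underside.
Things that resemble listed ones, but are neither listed nor needed, are in the scene too. Leave any yellow look-alike of the knob alone.

How it is judged:
By the outcome, as a careful person would: the job done as asked, in the order asked, and still so for the second after the job is handed in, while the arm keeps its last pose, push and grip.
It also fails if it takes over 58 s, if anything falls off the work surface, if the arm or the gripper's body presses on something with over 40 N, if the wrist force passes 120 N, or if a joint passes its speed limit or range.

## Working session

There is one attempt and no reset: what is moved stays moved. The work goes in short steps, Python scripts to look and compute and a tool call to move; the robot and the scene stay as the last step left them, time stands still between calls to the robot, and variables do not carry over. Pictures are saved under pics/ and viewed, about 8 in all and at most 12, crops included, and the job is handed in when it is done.

Besides the shell and the picture viewer there is one more tool, called after "Call:" as name([rows], argument=value, ...), one row to a line, values as JSON. send_rows: Moves the arm, as the interface text tells. Its arguments: {"type":"object","properties":{"moves":{"type":"array","items":{"type":"array","items":{"type":"array","items":{"type":"number"}}}},"grip":{"type":"number"}},"required":["moves"]}

```bash
mkdir -p pics; cat > h.py <<'E'
import numpy as np, cv2
from cell import env
def cam(n):
    return env.read_camera(n)
def ray(c,px):
    u=cv2.undistortPoints(np.array([[px]],float),np.array(c["mtx"],float),np.array(c["distortion"],float))[0,0]
    T=np.array(c["T"]); d=T[:3,:3]@np.array([u[0],-u[1],-1]); return T[:3,3],d
def onz(c,px,z):
    o,d=ray(c,px); return o+d*(z-o[2])/d[2]
def proj(c,P):
    T=np.array(c["T"]); p=(np.atleast_2d(P)-T[:3,3])@T[:3,:3]; p=p*[1,-1,-1]
    return cv2.projectPoints(p.reshape(-1,1,3),np.zeros(3),np.zeros(3),np.array(c["mtx"],float),np.array(c["distortion"],float))[0].reshape(-1,2)
def save(n,img):
    cv2.imwrite("pics/"+n,cv2.cvtColor(img,cv2.COLOR_RGB2BGR))
E
python3 - <<'E'
from h import *
s=env.state(); print({k:np.round(v,3).tolist() for k,v in s.items()})
ims=[]
for n in("top","side"):
    c=cam(n); print(n,np.round(c["T"],2).tolist(),np.round(c["mtx"],1).tolist(),np.round(c["distortion"],3))
    save(n+"0.png",cv2.resize(c["image"],(800,600),interpolation=cv2.INTER_CUBIC))
    for t in("pod","fork_hole","pin","rack","knob","shaft_tip","cup","thinner","paint_jar","tape","sprue"):
        r=env.look_for(n,t); print(t,[(np.round(x["xy"]).tolist(),round(x["confidence"],2),np.round(onz(c,x["xy"],40)[:2]).tolist()) for x in r[:3]])
E
```

```text
{'t': 0.0, 'joints': [1.133, 0.492, 1.559, 0.0, 1.092, -0.106], 'qvel': [0.0, 0.0, -0.001, -0.002, -0.001, 0.0], 'tau': [-0.002, -61.264, -25.818, 0.069, 0.048, -0.0], 'eef_pos': [203.467, 590.685, 222.071], 'tcp_rot': [-3.141, 0.001, 1.239], 'ft_force': [-0.592, -0.475, -0.076], 'moment': [-0.007, -0.04, -0.013], 'opening': 1.002}
top [[0.02, 0.99, -0.16, 345.31], [-1.0, 0.03, 0.02, 47.26], [0.02, 0.16, 0.99, 1240.04], [0.0, 0.0, 0.0, 1.0]] [[512.1, 0.0, 278.0], [0.0, 512.1, 213.7], [0.0, 0.0, 1.0]] [-0.035  0.     0.     0.     0.   ]
pod [([287.0, 189.0], 0.81, [604.0, 1.0])]
fork_hole [([284.0, 188.0], 0.87, [608.0, 9.0]), ([276.0, 262.0], 0.25, [431.0, 23.0])]
pin [([388.0, 267.0], 0.61, [423.0, -239.0]), ([304.0, 180.0], 0.45, [627.0, -39.0])]
rack [([382.0, 269.0], 0.66, [419.0, -225.0])]
knob [([163.0, 234.0], 0.76, [489.0, 292.0]), ([191.0, 211.0], 0.76, [546.0, 229.0]), ([197.0, 254.0], 0.54, [445.0, 210.0])]
shaft_tip [([428.0, 152.0], 0.66, [708.0, -343.0]), ([382.0, 268.0], 0.59, [422.0, -226.0]), ([304.0, 182.0], 0.4, [624.0, -40.0])]
cup [([276.0, 261.0], 0.49, [432.0,
[... 309 characters left out ...]
, 1.0]] [[544.8, 0.0, 279.4], [0.0, 544.8, 212.0], [0.0, 0.0, 1.0]] [0.064 0.    0.    0.    0.   ]
pod [([305.0, 232.0], 0.61, [601.0, -24.0])]
fork_hole [([304.0, 232.0], 0.91, [600.0, -20.0])]
pin []
rack [([259.0, 327.0], 0.61, [414.0, -260.0]), ([258.0, 313.0], 0.27, [421.0, -226.0])]
knob [([224.0, 176.0], 0.9, [483.0, 264.0]), ([218.0, 198.0], 0.71, [442.0, 174.0]), ([250.0, 183.0], 0.68, [539.0, 213.0])]
shaft_tip [([314.0, 226.0], 0.47, [630.0, -7.0])]
cup [([228.0, 241.0], 0.6, [423.0, 4.0])]
thinner [([414.0, 314.0], 0.9, [712.0, -327.0])]
paint_jar [([247.0, 279.0], 0.9, [429.0, -129.0])]
tape [([264.0, 155.0], 0.68, [619.0, 333.0])]
sprue [([265.0, 156.0], 0.77, [620.0, 330.0])]
```

View pics/top0.png

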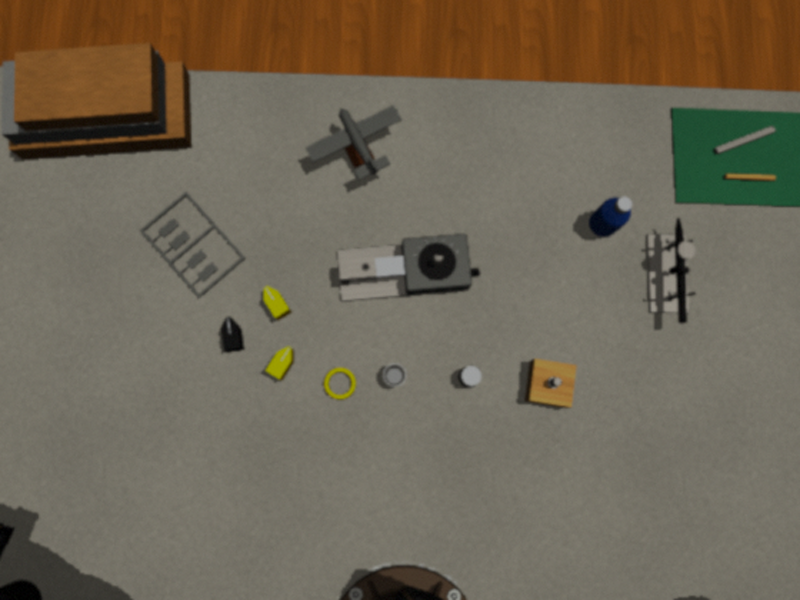

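View pics/side0.png

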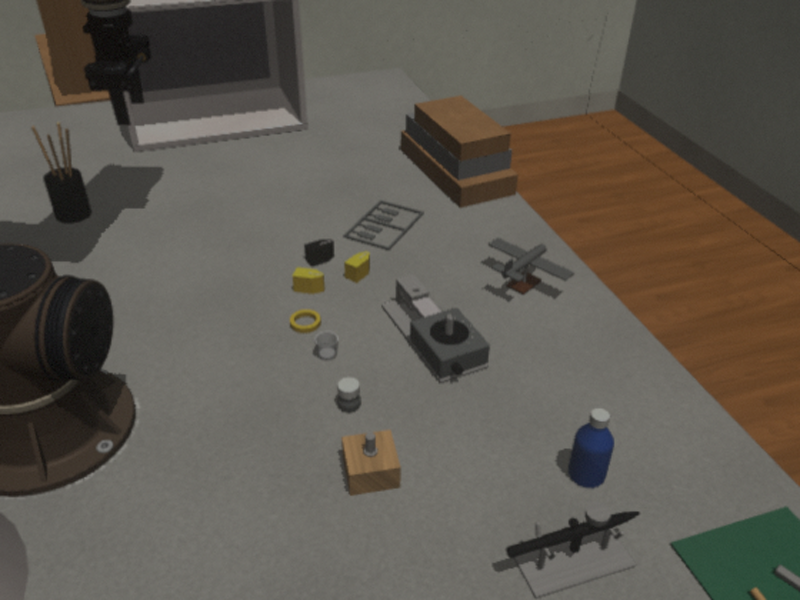

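Top view (in 800x600 pixels): pod at about (405,265) with its fork on the left, black knob at (231,335), yellow look-alikes at (275,302) and (280,362), block with pin at (552,383). The side view agrees with all of these. Next, enlarged crops.

```bash
python3 - <<'E'
from h import *
ct=cam("top"); cs=cam("side")
def crop(c,x0,y0,w,h,W,H):
    im=cv2.resize(c["image"][y0:y0+h,x0:x0+w],(W,H),interpolation=cv2.INTER_CUBIC)
    im=np.clip(im.astype(float)*1.7,0,255).astype(np.uint8)
    for i in range(0,w,10): cv2.putText(im,str(x0+i),(int(i*W/w),8),0,.3,(255,0,0)); cv2.line(im,(int(i*W/w),8),(int(i*W/w),12),(255,0,0))
    for i in range(0,h,10): cv2.putText(im,str(y0+i),(0,int(i*H/h)+4),0,.3,(255,0,0)); 
    return im
a=crop(ct,232,155,110,60,550,300); b=crop(ct,145,215,50,60,250,300)
d=crop(cs,262,187,84,80,420,400)[:300*400//400]; d=crop(cs,262,187,88,80,330,300); e=crop(ct,362,245,48,60,240,300); f=crop(cs,232,290,46,60,230,300)
save("c1.png",np.vstack([np.hstack([a,b]),np.hstack([d,e,f])]))
E
```

```text
(no output)
```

View pics/c1.png

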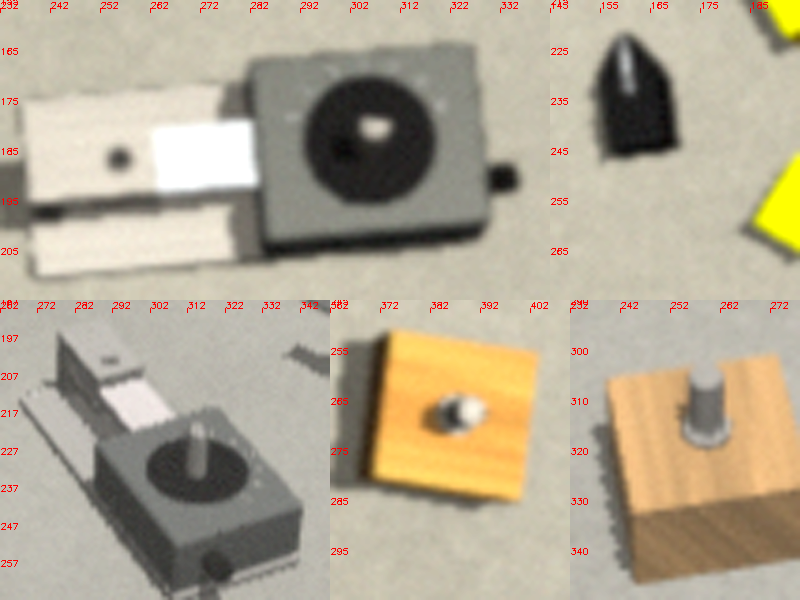

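Crop positions: black knob with nose up at top (163,234), pod housing corners and fork hole at top (255.6,186.8), pin on block at top (388,267). The black one is the real knob, since both look-alikes are yellow. Now the fits.

```bash
cat > fit.py <<'E'
from h import *
from scipy.optimize import least_squares, minimize
def sil(c,pts):
    m=np.zeros((1680,2240),np.uint8); p=(proj(c,pts)+.5)*4
    cv2.fillConvexPoly(m,cv2.convexHull(np.round(p).astype(np.int32)),255)
    return cv2.resize(m,(560,420),interpolation=cv2.INTER_AREA)/255.
def place(loc,x,y,a):
    l=np.array(loc,float); R=np.array([[np.cos(a),-np.sin(a)],[np.sin(a),np.cos(a)]]); o=l.copy(); o[:,:2]=l[:,:2]@R.T+[x,y]; return o
def fitsil(cams,regs,loc,x0):
    def f(p):
        return sum(np.abs(sil(c,place(loc,p[0],p[1],p[2]/30))-r).sum()/max(r.sum(),1) for c,r in zip(cams,regs))
    best=None
    for k in range(3):
        st=x0 if best is None else best.x
        r=minimize(f,st,method="Nelder-Mead",options=dict(initial_simplex=np.array([st]+[np.array(st)+d for d in np.eye(3)*5])))
        best=r
    return [best.x[0],best.x[1],np.degrees(best.x[2]/30)],best.fun
KN=[(x,y,z) for z in(0,36) for x,y in((-18,-14),(-18,14),(18,-14),(18,14),(36,3),(36,-3))]
RK=[(x,y,z) for z in(0,42) for x,y in((-35,-35),(-35,35),(35,35),(35,-35))]
E
python3 - <<'E'
from fit import *
ct=cam("top"); cs=cam("side"); C={"top":ct,"side":cs}
def reg(n,t,near):
    r=[x for x in env.outline_of(n,t)]
    r=min(r,key=lambda x:np.hypot(*(np.array(x["xy"])-near))); print(n,t,np.round(r["xy"],1),r["region"].sum()); return r["region"].astype(float)
k=[reg("top","knob",(163,234)),reg("side","knob",(224,176))]
for cc,rr in(([ct],k[:1]),([cs],k[1:]),([ct,cs],k)): print("knob",np.round(fitsil(cc,rr,KN,[489,285,0]),2) if 0 else fitsil(cc,rr,KN,[489,285,0]))
r=[reg("top","rack",(382,269)),reg("side","rack",(259,327))]
for cc,rr in(([ct],r[:1]),([cs],r[1:]),([ct,cs],r)): print("rack",fitsil(cc,rr,RK,[419,-226,0]))
# pod points
tp=dict(A=(281.6,168.2),B=(326.8,163.8),Cc=(329.6,199),D=(284.4,203.4),H=(255.6,186.8))
sp=dict(A=(318,215.8) ,B=(342.5,241.7),Cc=(307.9,252.3),D=(287.3,224.9),H=(290.8,203))
def loc(w): return dict(A=(w,0,50),B=(w,-110,50),Cc=(-w,-110,50),D=(-w,0,50),H=(0,65,56))
def f(p,use):
    e=[]
    for c,d in use:
        L=loc(p[3]); P=place([L[k] for k in d],p[0],p[1],p[2]); e.append((proj(c,P)-np.array(list(d.values()))).ravel())
    return np.concatenate(e)
for u in([(ct,tp)],[(cs,sp)],[(ct,tp),(cs,sp)]):
    s=least_squares(f,[600,0,0,40],args=(u,)); print("pod",np.round(s.x[:2],1),np.degrees(s.x[2]).round(2),s.x[3].round(1),np.round(s.fun,1).tolist())
    print(" hole",place([(0,65,56),(0,-55,84)],*s.x[:3]).round(1).tolist())
# tips
for n,a,b in(("top",(307,180.6),(306,183)),("side",(314.8,220.3),(314.8,232.1))): print(n,onz(C[n],a,84).round(1),onz(C[n],b,50).round(1))
def crop(c,x0,y0,w,h,W,H):
    im=cv2.resize(c["image"][y0:y0+h,x0:x0+w],(W,H),interpolation=cv2.INTER_CUBIC)
    im=np.clip(im.astype(float)*1.6,0,255).astype(np.uint8)
    for i in range(0,w,5): cv2.putText(im,str(x0+i),(int(i*W/w),8),0,.3,(255,0,0))
    for i in range(0,h,5): cv2.putText(im,str(y0+i),(0,int(i*H/h)+4),0,.3,(255,0,0)); 
    return im
save("c2.png",np.hstack([crop(ct,288,165,40,40,400,400),crop(cs,295,205,40,40,400,400)]))
E
```

```text
top knob [161.4 236.3] 302
side knob [224.2 174.3] 324
knob ([np.float64(485.070695750288), np.float64(295.93712838649583), np.float64(12.057965361142951)], np.float64(0.06840670042851577))
knob ([np.float64(482.67696257803146), np.float64(299.417091671986), np.float64(12.189837178243556)], np.float64(0.04543694020818204))
knob ([np.float64(483.7417866044265), np.float64(296.335813341469), np.float64(11.168489504593008)], np.float64(0.20660359966077838))
top rack [383.5 268.7] 939
side rack [262.2 328.2] 1384
rack ([np.float64(424.1480183235177), np.float64(-235.11902891204932), np.float64(-9.11202900565385)], np.float64(0.13616070496356159))
rack ([np.float64(420.7785962133056), np.float64(-234.4339422258156), np.float64(-8.860005761174808)], np.float64(0.13159639578374702))
rack ([np.float64(421.9080069333724), np.float64(-235.1471982583501), np.float64(-8.217425030245717)], np.float64(0.2978967076682748))
pod [611.4  12.4] 6.33 43.0 [-0.5, -0.4, -0.1, 0.4, 0.9, 0.2, -0.1, -0.4, -0.2, 0.2]
 hole [[604.2, 77.0, 56.0], [617.5, -42.2, 84.0]]
pod [609.3  10.3] 6.08 42.8 [0.6, -0.7, -0.5, 0.5, 0.7, 0.5, -0.6, -0.4, -0.1, -0.0]
 hole [[602.4, 74.9, 56.0], [615.1, -44.4, 84.0]]
pod [610.6  11.9] 6.21 43.0 [-0.3, -0.0, 0.2, 0.8, 1.0, 0.7, 0.1, -0.0, 0.0, 0.5, 0.8, -1.2, -0.2, -0.1, 1.0, -0.1, -0.4, -0.9, 0.1, -0.5]
 hole [[603.5, 76.5, 56.0], [616.5, -42.8, 84.0]]
top [616.5 -42.6  84. ] [618.6 -43.   50. ]
side [617.6 -40.1  84. ] [618.8 -41.7  50. ]
```

View pics/c2.png

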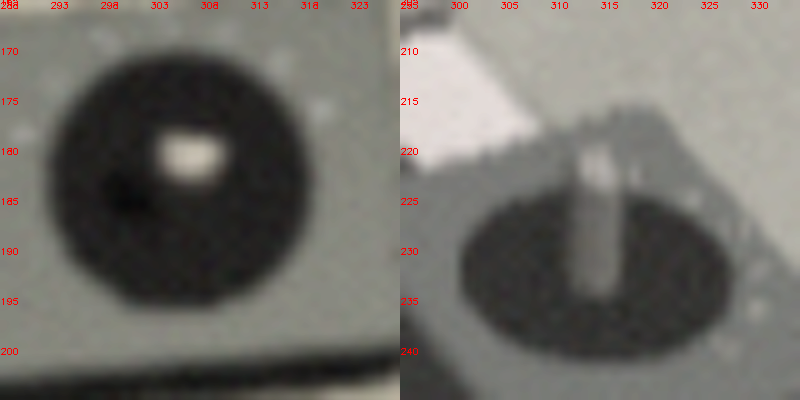

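```bash
python3 - <<'E'
from fit import *
for n,x0,y0,w,h in(("top",298,174,18,16),("side",306,214,16,26)):
    I=np.mean([cam(n)["image"].astype(float) for _ in range(4)],0); c=cam(n); g=I.mean(2)
    print(n,"cols",x0); 
    for r in range(y0,y0+h): print(r,g[r,x0:x0+w].round().astype(int))
    big=cv2.GaussianBlur(g,(0,0),.7)
    # disc centre: dark region
    B=(288,165,320,200) if n=="top" else (298,218,332,246)
    m=np.zeros(g.shape,np.uint8); m[B[1]:B[3],B[0]:B[2]]=1
    sub=((big<(g[185,290] if 0 else 45))&(m>0)).astype(np.uint8)
    cn=max(cv2.findContours(sub,0,1)[0],key=cv2.contourArea); el=cv2.fitEllipse(cv2.convexHull(cn)); print("disc",np.round(el[0],2),np.round(el[1],1),onz(c,el[0],50).round(1), "thr lev",g[190,306],g[170,290])
    o=onz(c,el[0],50); print("axis px z50..84",proj(c,[[o[0],o[1],z] for z in(50,60,70,81.5,84)]).round(1).tolist())
    for a in(0,90,180,270):
        t=[[o[0]+8*np.cos(np.radians(a)),o[1]+8*np.sin(np.radians(a)),84]]; print(a,proj(c,t).round(1).tolist())
E
```

```text
top cols 298
174 [21 19 19 19 19 20 19 18 20 20 20 20 21 20 21 23 33 48]
175 [20 20 20 21 20 19 20 20 19 19 20 20 20 20 20 19 23 31]
176 [19 20 20 20 18 21 20 20 20 19 20 20 20 20 20 20 20 24]
177 [20 19 20 19 20 22 27 30 28 24 23 21 21 20 20 20 20 22]
178 [20 19 20 20 20 31 50 62 60 56 51 42 29 22 20 20 20 19]
179 [ 20  19  19  19  23  39  71  93 101 102  97  77  48  26  20  20  21  21]
180 [ 22  18  20  20  23  42  76 103 114 118 112  89  53  27  19  20  19  21]
181 [ 19  19  17  19  20  33  66  92 105 108  98  72  42  24  21  19  20  21]
182 [16 15 12 14 18 25 43 65 78 78 69 49 31 20 20 20 20 21]
183 [15 10  9 10 15 21 27 36 44 45 40 31 23 20 19 20 20 20]
184 [15  9  8  9 12 17 22 25 26 27 26 24 21 19 21 20 20 19]
185 [17 10  9  9 11 16 19 22 22 23 22 21 20 19 21 20 21 20]
186 [16 14 14 12 10 13 18 21 20 21 20 20 19 21 21 20 20 20]
187 [18 19 18 18 17 16 18 21 21 21 20 20 19 21 21 21 21 20]
188 [20 19 21 20 19 20 20 20 21 20 21 20 20 20 21 20 21 21]
189 [20 20 20 21 20 20 20 20 20 20 21 19 22 20 20 22 19 22]
disc [305.42 182.68] [25.2 25.7] [619.3 -41.6  50. ] thr lev 21.75 79.5
a
[... 1283 characters left out ...]
32 32 31 32 38 51 60 66 67 64 38 32 31 32 32]
233 [31 32 32 32 34 36 48 56 64 65 55 36 32 32 31 32]
234 [32 31 33 32 31 33 38 44 51 52 42 33 30 31 32 33]
235 [31 31 31 33 31 33 33 33 34 35 32 32 33 32 32 31]
236 [33 32 33 32 31 32 32 33 31 33 33 33 32 32 32 33]
237 [33 32 30 31 31 31 33 31 33 31 32 32 32 32 30 32]
238 [35 33 31 32 31 32 34 33 30 32 32 32 32 32 32 32]
239 [56 44 39 35 34 32 32 31 31 31 33 31 32 33 34 33]
disc [314.1  232.22] [16.1 26. ] [617.1 -41.5  50. ] thr lev 106.83333333333333 108.33333333333333
axis px z50..84 [[314.1, 232.2], [314.3, 228.9], [314.5, 225.5], [314.8, 221.6], [314.8, 220.7]]
0 [[318.1, 220.0]]
90 [[313.5, 218.7]]
180 [[311.6, 221.4]]
270 [[316.2, 222.8]]
```

```bash
cat > yaw.py <<'E'
from fit import *
S=6
def model(c,x,y,phi,sg,box,bevflat,N=48):
    al=np.arccos(3.5/8); az=np.concatenate([np.linspace(al,2*np.pi-al,N),])
    def prof(b,z):
        r=8-b; d=3.5-(b if bevflat else 0); k=np.arccos(d/r) if d<r else 0
        t=np.linspace(k,2*np.pi-k,N); return np.c_[r*np.cos(t),r*np.sin(t),np.full(N,z)]
    P=[place(prof(b,z),x,y,phi) for b,z in((0,50),(0,81.5),(2.5,84))]
    p=[((proj(c,q)-[box[0],box[1]]+.5)*S) for q in P]
    cc=np.array(c["T"])[:3,3]; n0=(box[2]-box[0]),(box[3]-box[1])
    ch=np.zeros((7,n0[1]*S,n0[0]*S),np.float32)
    lab=np.zeros(ch.shape[1:],np.uint8)+255
    tt=np.linspace(al,2*np.pi-al,N); mid=(tt[1:]+tt[:-1])/2; nrm=np.append(mid,0.)+phi
    for L in(0,1):
        quads=[(i,(i+1)%N) for i in range(N)]
        for i,(a,b) in enumerate(quads):
            w=np.array([P[L][a],P[L][b],P[L+1][b],P[L+1][a]]); nv=np.cross(w[1]-w[0],w[3]-w[0])
            if nv@(cc-w.mean(0))<=0: continue
            q=np.round(np.array([p[L][a],p[L][b],p[L+1][b],p[L+1][a]])).astype(np.int32)
            for k,v in enumerate((1,np.cos(nrm[i]),np.sin(nrm[i]))):
                for L2 in(0,1): 
                    cv2.fillConvexPoly(ch[1+3*L2+k],q,float(v) if L2==L else 0.)
    q=np.round(p[2]).astype(np.int32)
    f=np.zeros(ch.shape[1:],np.float32); cv2.fillConvexPoly(f,q,1.); ch[1:]*=(1-f); ch[0]=f
    out=[cv2.resize(cv2.GaussianBlur(k,(0,0),sg*S),n0,interpolation=cv2.INTER_AREA).ravel() for k in ch]
    return np.array(out).T
E
python3 - <<'E'
from yaw import *
import itertools
for n,box,xy in(("top",(300,174,316,190),(619,-41.6)),("side",(308,225,321,238),(617.,-41.5))):
    c=cam(n); g=np.mean([cam(n)["image"].astype(float) for _ in range(3)],0).mean(2)[box[1]:box[3],box[0]:box[2]].ravel()
    w=np.ones(g.shape); 
    if n=="top": # mask shadow
        yy,xx=np.mgrid[box[1]:box[3],box[0]:box[2]]; w[((yy>181)&(xx<304)).ravel()]=0
    for bf in(0,1):
        res=[]
        for d in range(-180,180,15):
            def f(p):
                A=np.c_[model(c,p[0],p[1],np.radians(d),abs(p[2])+.1,box,bf),np.ones(len(g))]
                A=A*w[:,None]; co=np.linalg.lstsq(np.r_[A,np.eye(8)*.05],np.r_[g*w,np.zeros(8)],rcond=None)[0]; return np.sqrt((((A@co-g*w))**2).mean())
            r=minimize(f,[*xy,.6],method="Nelder-Mead",options=dict(maxiter=60,initial_simplex=[[*xy,.6],[xy[0]+2,xy[1],.6],[xy[0],xy[1]+2,.6],[*xy,.9]]))
            res.append((r.fun,d,r.x.round(1).tolist()))
        res.sort(key=lambda t:t[0]); print(n,bf,[(round(a,2),b,x) for a,b,x in res[:7]])
E
```

```text
top 0 [(np.float64(2.43), 0, [618.6, -42.2, 0.7]), (np.float64(2.72), -15, [618.7, -42.4, 0.7]), (np.float64(3.39), 15, [618.7, -41.1, 0.8]), (np.float64(3.39), -180, [618.5, -42.4, 1.0]), (np.float64(3.45), -165, [618.8, -42.8, 1.1]), (np.float64(3.47), -90, [618.5, -44.0, 1.2]), (np.float64(3.56), 165, [618.8, -41.2, 1.1])]
top 1 [(np.float64(2.47), 0, [620.8, -42.1, 0.7]), (np.float64(2.78), -15, [619.9, -42.6, 0.7]), (np.float64(3.07), 15, [622.4, -42.3, 1.1]), (np.float64(3.19), -165, [619.4, -41.8, 1.1]), (np.float64(3.32), -180, [619.3, -41.8, 1.1]), (np.float64(3.33), -45, [623.9, -41.5, 1.2]), (np.float64(3.35), 165, [619.4, -41.6, 1.1])]
side 0 [(np.float64(1.51), -15, [618.0, -40.0, 0.4]), (np.float64(1.61), 0, [616.6, -39.6, 0.4]), (np.float64(1.7), -30, [618.6, -40.6, 0.4]), (np.float64(1.74), 15, [615.9, -39.3, 0.4]), (np.float64(1.77), 165, [614.9, -39.5, 0.4]), (np.float64(1.83), 120, [615.6, -39.3, 0.3]), (np.float64(1.84), 105, [615.8, -39.4, 0.3])]
side 1 [(np.float64(1.51), -15, [618.0, -40.0, 0.4]), (np.float64(1.61), 0, [616.6, -39.6, 0.4]), (np.float64(1.7), -30, [618.6, -40.6, 0.4]), (np.float64(1.74), 15, [615.9, -39.3, 0.4]), (np.float64(1.77), 165, [614.9, -39.5, 0.4]), (np.float64(1.83), 120, [615.6, -39.3, 0.3]), (np.float64(1.84), 105, [615.8, -39.4, 0.3])]
```

```bash
cat > go.py <<'E'
import sys
from h import *
from scipy.spatial.transform import Rotation as Ro
# usage: go.py x y z yawdeg [from: x y z yaw]
a=[float(v) for v in sys.argv[1:]]; s=env.state()
p=np.array(s["eef_pos"]); R=Ro.from_euler("xyz",s["tcp_rot"])
if len(a)>4: p=np.array(a[4:7]); R=Ro.from_euler("xyz",[180,0,a[7]],degrees=True)
d=R.inv().apply(np.array(a[:3])-p)/300
r=(R.inv()*Ro.from_euler("xyz",[180,0,a[3]],degrees=True)).as_rotvec()/(np.pi/2)
print("t",s["t"],np.round(s["eef_pos"],1),np.degrees(s["tcp_rot"]).round(2),"F",np.round(s["ft_force"],1),"op",round(s["opening"],3)); print(d.round(4).tolist(),r.round(4).tolist())
E
python3 go.py 500 300 222 90; python3 go.py 520 10 200 90 500 300 222 90; python3 go.py 422 -234 120 90 520 10 200 90
```

```text
t 2.5 [203.6 590.9 222.6] [-180.     -0.     70.99] F [ 0.7 -0.1 -0.3] op 1.0
[-0.5949, 1.2501, 0.0021] [-0.0, -0.0, -0.2113]
t 2.5 [203.6 590.9 222.6] [-180.     -0.     70.99] F [ 0.7 -0.1 -0.3] op 1.0
[-0.9667, 0.0667, 0.0733] [0.0, 0.0, 0.0]
t 2.5 [203.6 590.9 222.6] [-180.     -0.     70.99] F [ 0.7 -0.1 -0.3] op 1.0
[-0.8133, -0.3267, 0.2667] [0.0, 0.0, 0.0]
```

Call:
send_rows([
  [[-0.55, 1.0, 0, 0, 0, -0.2112], [-0.55, 1.0, 0, 0, 0, -0.2112], [-0.55, 1.0, 0, 0, 0, -0.2112], [-0.55, 1.0, 0, 0, 0, -0.2112], [-0.55, 1.0, 0, 0, 0, -0.2112], [-0.55, 1.0, 0, 0, 0, -0.2112], [-0.55, 1.0, 0, 0, 0, -0.2112], [-0.55, 1.0, 0, 0, 0, -0.2112], [-0.55, 1.0, 0, 0, 0, -0.2112]],
], grip=0.0)

```text
t: 3.25
eef_pos: [436.4, 333.8, 222.8]
tcp_rot: [3.141, 0.0, 1.568]
ft_force: [-0.5, -0.3, 0.7]
opening: 0.506
```

Call:
send_rows([
  [[-1, 0.2, 0.05, 0, 0, 0], [-1, 0.2, 0.05, 0, 0, 0], [-1, 0.2, 0.05, 0, 0, 0], [-1, 0.2, 0.05, 0, 0, 0], [-1, 0.2, 0.05, 0, 0, 0], [-1, 0.2, 0.05, 0, 0, 0], [-1, 0.2, 0.05, 0, 0, 0], [-1, 0.2, 0.05, 0, 0, 0]],
])

```text
t: 3.92
eef_pos: [494.1, 33.4, 207.5]
tcp_rot: [3.141, 0.0, 1.568]
ft_force: [-0.3, -0.1, -0.2]
opening: 0.501
```

```bash
python3 go.py 422 -234 110 90; python3 - <<'E'
from h import *
# pin stem top rough location
c=cam("top"); print(onz(c,(389.2,267.6),74).round(1)); r=env.outline_of("top","pin"); print([(np.round(x["xy"],1),x["confidence"],x["region"].sum(),onz(c,x["xy"],64).round(1)) for x in r])
c=cam("side"); r=env.outline_of("side","pin"); print([(np.round(x["xy"],1),x["confidence"],x["region"].sum(),onz(c,x["xy"],62).round(1)) for x in r])
print(onz(c,(232+137/5,290+ 72/5),72).round(1), onz(c,(232+137/5,290+130/5),46).round(1)) 
E
```

```text
t 3.9167 [494.1  33.4 207.5] [1.7997e+02 3.0000e-02 8.9860e+01] F [-0.3 -0.1 -0.2] op 0.501
[-0.8918, -0.2383, 0.3255] [0.0003, 0.0003, -0.0015]
[ 420.5 -234.3   74. ]
[(array([387.5, 264. ]), 0.65, np.int64(59), array([ 429.4, -232.9,   64. ]))]
[]
[ 422.8 -233.9   72. ] [ 420.6 -239.7   46. ]
```

Call:
send_rows([
  [[-0.894, -0.24, 0.3, 0, 0, 0], [-0.894, -0.24, 0.3, 0, 0, 0], [-0.894, -0.24, 0.3, 0, 0, 0], [-0.894, -0.24, 0.3, 0, 0, 0], [-0.894, -0.24, 0.3, 0, 0, 0], [-0.894, -0.24, 0.3, 0, 0, 0], [-0.894, -0.24, 0.3, 0, 0, 0], [-0.894, -0.24, 0.3, 0, 0, 0], [-0.894, -0.24, 0.3, 0, 0, 0]],
])

```text
t: 4.87
eef_pos: [421.3, -231.1, 117.0]
tcp_rot: [-3.141, -0.001, 1.569]
ft_force: [0.2, -0.2, -0.9]
opening: 0.499
```

```bash
python3 go.py 421.7 -234.5 57 90; python3 - <<'E'
from fit import *
o=[]
P=place([(0,0,74),(0,0,46)],421.7,-234.5,0)
for n,(x0,y0,w,h) in(("top",(340,225,80,80)),("side",(220,270,80,80))):
    c=cam(n); im=cv2.resize(c["image"][y0:y0+h,x0:x0+w],(400,400),interpolation=cv2.INTER_CUBIC); im=np.clip(im*1.6,0,255).astype(np.uint8)
    for q in proj(c,P): cv2.circle(im,tuple(int(v) for v in (q-[x0,y0]+.5)*5),2,(255,0,0),-1)
    o.append(im)
save("c3.png",np.hstack(o))
E
```

```text
t 4.8667 [ 421.3 -231.1  117. ] [-1.7995e+02 -6.0000e-02  8.9890e+01] F [ 0.2 -0.2 -0.9] op 0.499
[-0.0114, 0.0017, 0.2001] [-0.0006, -0.0006, -0.0012]
```

View pics/c3.png

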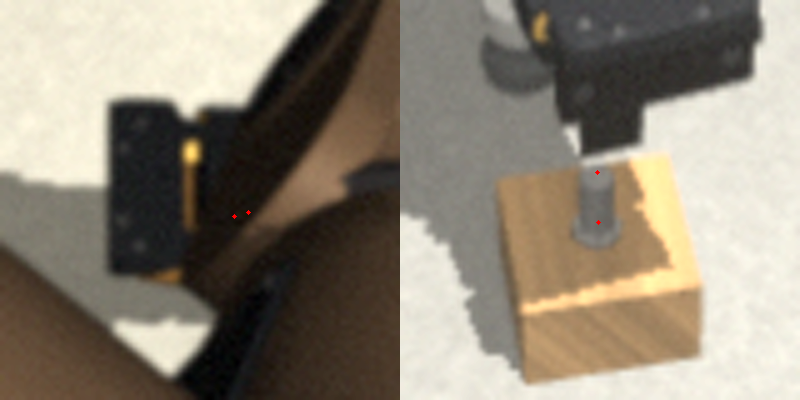

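The markers lie on the stem in the side view at crop (597,172) and (597,222), and the jaws are above it. Descend and grip.

Call:
send_rows([
  [[-0.0114, 0.002, 0.1, 0, 0, 0], [-0.0114, 0.002, 0.2, 0, 0, 0], [-0.0114, 0.002, 0.2, 0, 0, 0], [-0.0114, 0.002, 0.2, 0, 0, 0]],
])

```text
t: 5.3
eef_pos: [422.3, -232.6, 57.6]
tcp_rot: [-3.14, -0.002, 1.573]
ft_force: [-0.1, -0.5, -0.3]
opening: 0.503
```

Call:
send_rows([
  [[0, 0, 0, 0, 0, 0], [0, 0, 0, 0, 0, 0], [0, 0, 0, 0, 0, 0], [0, 0, 0, 0, 0, 0], [0, 0, 0, 0, 0, 0], [0, 0, 0, 0, 0, 0], [0, 0, 0, 0, 0, 0], [0, 0, 0, 0, 0, 0]],
], grip=1)

```text
t: 5.97
eef_pos: [422.2, -234.5, 58.0]
tcp_rot: [3.141, 0.0, 1.571]
ft_force: [-1.0, 0.7, 7.0]
opening: 0.141
```

Call:
send_rows([
  [[0, 0, -0.06, 0, 0, 0], [0, 0, -0.16, 0, 0, 0], [0, 0, -0.28, 0, 0, 0], [0, 0, -0.35, 0, 0, 0], [0, 0, -0.35, 0, 0, 0]],
])

```text
t: 6.38
eef_pos: [423.2, -235.3, 166.4]
tcp_rot: [3.136, 0.004, 1.571]
ft_force: [0.2, -0.3, -0.8]
opening: 0.138
```

```bash
python3 go.py 604.2 76.8 140 90; python3 go.py 604.2 76.8 140 90  500 60 160 90
```

```text
t 6.3833 [ 423.2 -235.3  166.4] [179.71   0.21  89.99] F [ 0.2 -0.3 -0.8] op 0.138
[1.0407, 0.6027, 0.0872] [0.0033, 0.0024, -0.0001]
t 6.3833 [ 423.2 -235.3  166.4] [179.71   0.21  89.99] F [ 0.2 -0.3 -0.8] op 0.138
[0.056, 0.3473, 0.0667] [0.0, 0.0, 0.0]
```

Call:
send_rows([
  [[1, 0.603, 0.02, 0, 0, 0], [1, 0.603, 0.02, 0, 0, 0], [1, 0.603, 0.02, 0, 0, 0], [1, 0.603, 0.02, 0, 0, 0], [1, 0.603, 0.02, 0, 0, 0], [1, 0.603, 0.02, 0, 0, 0], [1, 0.603, 0.02, 0, 0, 0], [1, 0.603, 0.02, 0, 0, 0], [1, 0.603, 0.02, 0, 0, 0], [1, 0.603, 0.02, 0, 0, 0], [1, 0.603, 0.02, 0, 0, 0], [1, 0.603, 0.02, 0, 0, 0]],
])

```text
t: 7.38
eef_pos: [602.2, 65.1, 155.7]
tcp_rot: [-3.14, 0.0, 1.571]
ft_force: [0.7, -0.3, -0.9]
opening: 0.138
```

```bash
python3 go.py 604.2 76.8 125 90; python3 - <<'E'
from fit import *
c=cam("side"); s=env.state(); e=np.array(s["eef_pos"])
x0,y0,w,h=250,120,100,120
im=cv2.resize(c["image"][y0:y0+h,x0:x0+w],(500,600),interpolation=cv2.INTER_CUBIC); im=np.clip(im*1.6,0,255).astype(np.uint8)
P=[e-[0,0,16],e-[0,0,35],e-[0,0,54],[604.2,76.8,56]]
for q in proj(c,P): cv2.circle(im,tuple(int(v) for v in (q-[x0,y0]+.5)*5),2,(255,0,0),-1)
c=cam("top"); x0,y0=225,130
i2=cv2.resize(c["image"][y0:y0+120,x0:x0+60],(300,600),interpolation=cv2.INTER_CUBIC); i2=np.clip(i2*1.6,0,255).astype(np.uint8)
for q in proj(c,P): cv2.circle(i2,tuple(int(v) for v in (q-[x0,y0]+.5)*5),2,(255,0,0),-1)
save("c4.png",np.hstack([im,i2]))
E
```

```text
t 7.3833 [602.2  65.1 155.7] [-179.9     0.     89.99] F [ 0.7 -0.3 -0.9] op 0.138
[0.0392, 0.0067, 0.1024] [-0.0011, 0.0, -0.0001]
```

View pics/c4.png

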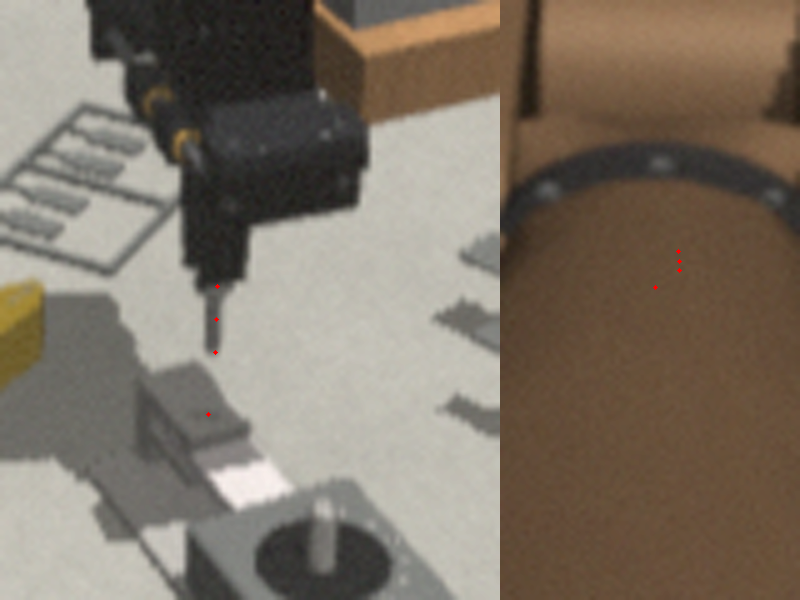

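Side view: pin foot at crop (213,353), within about 1 mm of the prediction (215,352); fork face below at (208,413). Descend towards the hole.

Call:
send_rows([
  [[0.036, 0.0055, 0.06, 0, 0, 0], [0.036, 0.0055, 0.13, 0, 0, 0], [0.036, 0.0055, 0.13, 0, 0, 0], [0.036, 0.0055, 0.145, 0, 0, 0], [0.036, 0.0055, 0.16, 0, 0, 0], [0.036, 0.0055, 0.175, 0, 0, 0], [0.036, 0.0055, 0.175, 0, 0, 0]],
])

```text
t: 8.07
eef_pos: [604.6, 76.4, 104.0]
tcp_rot: [3.141, -0.001, 1.57]
ft_force: [0.8, 2.4, -2.8]
opening: 0.14
```

```bash
python3 go.py 603.9 76 90 90
```

```text
t 8.0667 [604.6  76.4 104. ] [ 1.7998e+02 -3.0000e-02  8.9960e+01] F [ 0.8  2.4 -2.8] op 0.14
[-0.0013, -0.0025, 0.0467] [0.0002, -0.0004, -0.0004]
```

Call:
send_rows([
  [[0.002, 0, 0.02, 0, 0, 0], [0.002, 0, 0.04, 0, 0, 0], [0.002, 0, 0.06, 0, 0, 0], [0.002, 0, 0.06, 0, 0, 0]],
])

```text
t: 8.4
eef_pos: [604.3, 77.0, 84.8]
tcp_rot: [-3.141, -0.0, 1.571]
ft_force: [1.0, 1.0, -2.2]
opening: 0.142
```

Call:
send_rows([
  [[0, 0, 0.02, 0, 0, 0], [0, 0, 0.035, 0, 0, 0], [0, 0, 0.042, 0, 0, 0], [0, 0, 0.046, 0, 0, 0], [0, 0, 0.046, 0, 0, 0]],
])

```text
t: 8.82
eef_pos: [604.5, 77.0, 72.2]
tcp_rot: [-3.141, -0.0, 1.571]
ft_force: [0.6, 1.7, -1.4]
opening: 0.138
```

Call:
send_rows([
  [[0, 0, 0.004, 0, 0, 0], [0, 0, 0.008, 0, 0, 0], [0, 0, 0.008, 0, 0, 0], [0, 0, 0.008, 0, 0, 0]],
])

```text
t: 9.15
eef_pos: [604.8, 77.0, 71.9]
tcp_rot: [3.14, -0.0, 1.571]
ft_force: [-5.5, 1.2, 18.8]
opening: 0.14
```

Call:
send_rows([
  [[0, 0, 0, 0, 0, 0], [0, 0, 0, 0, 0, 0], [0, 0, 0, 0, 0, 0], [0, 0, 0, 0, 0, 0], [0, 0, 0, 0, 0, 0]],
], grip=0.3)

```text
t: 9.57
eef_pos: [604.5, 76.9, 69.7]
tcp_rot: [-3.141, -0.0, 1.571]
ft_force: [0.5, 0.3, -0.6]
opening: 0.342
```

Call:
send_rows([
  [[0, 0, -0.03, 0, 0, 0], [0, 0, -0.1, 0, 0, 0], [0, 0, -0.2, 0, 0, 0], [0, 0, -0.2, 0, 0, 0]],
])

```text
t: 9.9
eef_pos: [606.6, 77.1, 135.1]
tcp_rot: [3.135, -0.0, 1.571]
ft_force: [1.1, 0.3, -0.3]
opening: 0.35
```

```bash
python3 go.py 484 297 130 102; python3 go.py 484 297 60 102
```

```text
t 9.9 [606.6  77.1 135.1] [ 1.7961e+02 -1.0000e-02  9.0010e+01] F [ 1.1  0.3 -0.3] op 0.35
[0.7331, -0.4086, 0.0144] [0.0043, 0.0003, -0.1333]
t 9.9 [606.6  77.1 135.1] [ 1.7961e+02 -1.0000e-02  9.0010e+01] F [ 1.1  0.3 -0.3] op 0.35
[0.733, -0.4102, 0.2478] [0.0043, 0.0003, -0.1333]
```

Call:
send_rows([
  [[0.733, -0.402, 0.02, 0, 0, -0.133], [0.733, -0.402, 0.02, 0, 0, -0.133], [0.733, -0.402, 0.02, 0, 0, -0.133], [0.733, -0.402, 0.02, 0, 0, -0.133], [0.733, -0.402, 0.02, 0, 0, -0.133], [0.733, -0.402, 0.02, 0, 0, -0.133], [0.733, -0.402, 0.02, 0, 0, -0.133], [0.733, -0.402, 0.02, 0, 0, -0.133], [0.733, -0.402, 0.02, 0, 0, -0.133]],
], grip=-0.26)

```text
t: 10.65
eef_pos: [484.2, 296.8, 124.2]
tcp_rot: [3.141, 0.0, 1.78]
ft_force: [-0.7, -1.0, -0.2]
opening: 0.631
```

```bash
python3 go.py 484 297 15 102; python3 - <<'E'
from fit import *
c=cam("side"); x0,y0,w,h=195,130,80,80
def cr(x0,y0,w,h,P):
    im=cv2.resize(c["image"][y0:y0+h,x0:x0+w],(400,400),interpolation=cv2.INTER_CUBIC); im=np.clip(im*1.8,0,255).astype(np.uint8)
    for q in proj(c,P): cv2.circle(im,tuple(int(v) for v in (q-[x0,y0]+.5)*400/w),2,(255,0,0),-1)
    return im
save("c5.png",np.hstack([cr(185,120,80,80,place(KN,484,297,np.radians(12))),cr(262,175,80,80,[(604.2,77,56),(604.2,77,88)])]))
E
```

```text
t 10.65 [484.2 296.8 124.2] [179.97   0.   102.01] F [-0.7 -1.  -0.2] op 0.631
[0.0006, -0.0006, 0.3641] [0.0003, 0.0, 0.0002]
```

View pics/c5.png

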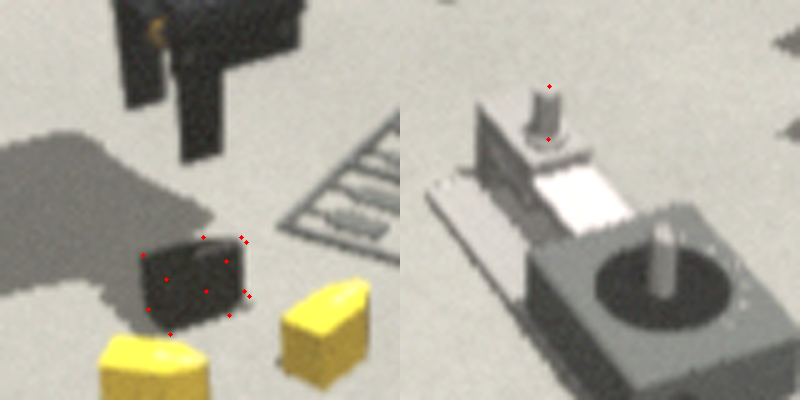

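The pin is seated on the fork (flange at crop (548,142)). The black knob model sits on the knob, and the yellow ones are clear of the fingers. Descend and grip.

Call:
send_rows([
  [[0, 0, 0.12, 0, 0, 0], [0, 0, 0.24, 0, 0, 0], [0, 0, 0.32, 0, 0, 0], [0, 0, 0.362, 0, 0, 0], [0, 0, 0.362, 0, 0, 0]],
])

```text
t: 11.12
eef_pos: [483.8, 294.9, 12.7]
tcp_rot: [-3.137, 0.001, 1.777]
ft_force: [-0.3, -0.5, 0.1]
opening: 0.63
```

Call:
send_rows([
  [[0, 0, 0, 0, 0, 0], [0, 0, 0, 0, 0, 0], [0, 0, 0, 0, 0, 0], [0, 0, 0, 0, 0, 0], [0, 0, 0, 0, 0, 0], [0, 0, 0, 0, 0, 0], [0, 0, 0, 0, 0, 0]],
], grip=1)

```text
t: 11.7
eef_pos: [484.3, 297.0, 16.1]
tcp_rot: [3.14, -0.0, 1.78]
ft_force: [-0.3, -0.9, 6.9]
opening: 0.293
```

Call:
send_rows([
  [[0, 0, -0.03, 0, 0, 0], [0, 0, -0.12, 0, 0, 0], [0, 0, -0.25, 0, 0, 0], [0, 0, -0.4, 0, 0, 0], [0, 0, -0.45, 0, 0, 0], [0, 0, -0.45, 0, 0, 0]],
])

```text
t: 12.2
eef_pos: [485.4, 297.7, 155.4]
tcp_rot: [3.134, -0.002, 1.78]
ft_force: [1.1, -0.8, 0.2]
opening: 0.294
```

```bash
python3 go.py 617.7 -42 150 84;python3 go.py 617.7 -42 150 84 550 50 150 84; python3 - <<'E'
from fit import *
s=env.state(); e=np.array(s["eef_pos"])
c=cam("side"); R=env.outline_of("side","knob"); print([(np.round(r["xy"]),r["confidence"],r["region"].sum()) for r in R])
q=proj(c,[e-[0,0,2]])[0]; print(q); x0,y0=int(q[0])-40,int(q[1])-40
im=cv2.resize(c["image"][y0:y0+80,x0:x0+80],(500,500),interpolation=cv2.INTER_CUBIC); im=np.clip(im*2.2,0,255).astype(np.uint8)
P=place(KN,e[0],e[1],s["tcp_rot"][2]-np.pi/2); P[:,2]+=e[2]-15.5
for q in proj(c,P): cv2.circle(im,tuple(int(v) for v in (q-[x0,y0]+.5)*500/80),2,(255,0,0),-1)
save("c6.png",im)
E
```

```text
t 12.2 [485.4 297.7 155.4] [ 1.7957e+02 -1.0000e-01  1.0198e+02] F [ 1.1 -0.8  0.2] op 0.294
[-1.1993, 0.1961, 0.0175] [0.0045, -0.0019, 0.1998]
t 12.2 [485.4 297.7 155.4] [ 1.7957e+02 -1.0000e-01  1.0198e+02] F [ 1.1 -0.8  0.2] op 0.294
[-0.2814, 0.2565, 0.0] [0.0, 0.0, 0.0]
[(array([215., 196.]), 0.79, np.int64(348)), (array([262., 156.]), 0.56, np.int64(573)), (array([250., 182.]), 0.53, np.int64(312)), (array([218., 134.]), 0.47, np.int64(215))]
[219.46095974 132.91353995]
```

View pics/c6.png

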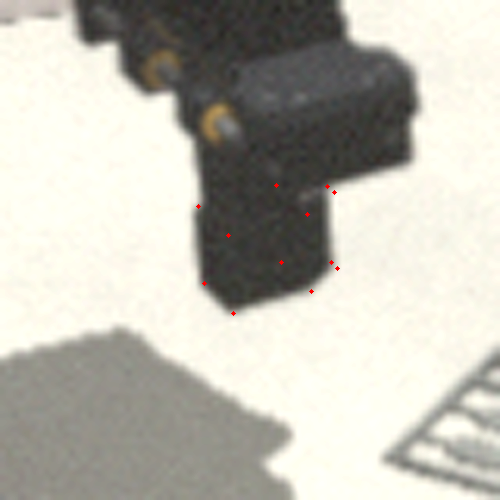

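The knob is gripped (opening 27.9 mm) and matches the model within about 1 mm. Move over the shaft.

Call:
send_rows([
  [[-1, 0.15, 0.02, 0, 0, 0.2], [-1, 0.15, 0.02, 0, 0, 0.2], [-1, 0.15, 0.02, 0, 0, 0.2], [-1, 0.15, 0.02, 0, 0, 0.2], [-1, 0.15, 0.02, 0, 0, 0.2], [-1, 0.15, 0.02, 0, 0, 0.2], [-1, 0.15, 0.02, 0, 0, 0.2], [-1, 0.15, 0.02, 0, 0, 0.2], [-1, 0.15, 0.02, 0, 0, 0.2], [-1, 0.15, 0.02, 0, 0, 0.2]],
])

```text
t: 13.13
eef_pos: [589.5, 12.7, 142.9]
tcp_rot: [-3.139, -0.0, 1.464]
ft_force: [0.6, 0.5, -0.8]
opening: 0.293
```

```bash
python3 go.py 617.5 -42.2 108 84
```

```text
t 13.1333 [589.5  12.7 142.9] [-1.7984e+02 -1.0000e-02  8.3880e+01] F [ 0.6  0.5 -0.8] op 0.293
[-0.1719, 0.1127, 0.1159] [-0.0018, -0.0002, -0.0013]
```

Call:
send_rows([
  [[-0.172, 0.1127, 0.0, 0, 0, -0.001], [-0.172, 0.1127, 0.06, 0, 0, -0.001], [-0.172, 0.1127, 0.12, 0, 0, -0.001], [-0.172, 0.1127, 0.125, 0, 0, -0.001], [-0.172, 0.1127, 0.125, 0, 0, -0.001], [-0.172, 0.1127, 0.125, 0, 0, -0.001]],
])

```text
t: 13.63
eef_pos: [618.2, -40.5, 107.2]
tcp_rot: [-3.141, -0.0, 1.469]
ft_force: [-0.2, 0.0, -0.1]
opening: 0.29
```

```bash
python3 go.py 617.5 -42.2 96 84; python3 - <<'E'
from fit import *
s=env.state(); e=np.array(s["eef_pos"]); o=[]
for n,(x0,y0) in(("side",(280,185)),("top",(270,145))):
    c=cam(n); im=cv2.resize(c["image"][y0:y0+80,x0:x0+80],(400,400),interpolation=cv2.INTER_CUBIC); im=np.clip(im*2,0,255).astype(np.uint8)
    P=place(KN,e[0],e[1],s["tcp_rot"][2]-np.pi/2); P[:,2]+=e[2]-16
    for q in proj(c,P): cv2.circle(im,tuple(int(v) for v in (q-[x0,y0]+.5)*5),1,(255,0,0),-1)
    for q in proj(c,[(617.5,-42.2,50),(617.5,-42.2,84)]): cv2.circle(im,tuple(int(v) for v in (q-[x0,y0]+.5)*5),2,(0,255,0),-1)
    o.append(im)
save("c7.png",np.hstack(o))
E
```

```text
t 13.6333 [618.2 -40.5 107.2] [-1.7998e+02 -1.0000e-02  8.4160e+01] F [-0.2  0.  -0.1] op 0.29
[-0.0058, -0.0016, 0.0375] [-0.0003, -0.0001, 0.0017]
```

View pics/c7.png

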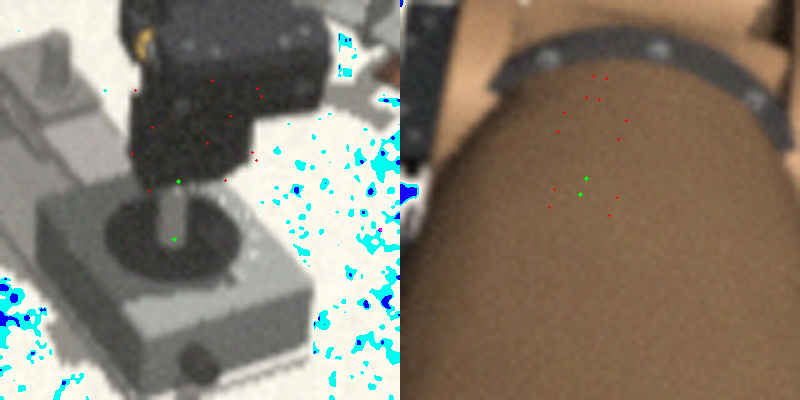

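Call:
send_rows([
  [[-0.005, -0.001, 0.012, 0, 0, 0.0017], [-0.005, -0.001, 0.024, 0, 0, 0.0017], [-0.005, -0.001, 0.034, 0, 0, 0.0017], [-0.005, -0.001, 0.034, 0, 0, 0.0017]],
])

```text
t: 14.07
eef_pos: [618.3, -43.5, 96.5]
tcp_rot: [3.141, -0.0, 1.464]
ft_force: [1.4, 1.8, 3.2]
opening: 0.291
```

Call:
send_rows([
  [[0, 0, 0.006, 0, 0, 0], [0, 0, 0.012, 0, 0, 0], [0, 0, 0.012, 0, 0, 0]],
])

```text
t: 14.32
eef_pos: [618.3, -43.5, 93.1]
tcp_rot: [3.141, -0.0, 1.464]
ft_force: [1.4, 1.4, 5.9]
opening: 0.29
```

Call:
send_rows([
  [[0.002, 0, 0, 0, 0, 0], [0.004, -0.001, 0, 0, 0, 0], [0.004, -0.001, 0, 0, 0, 0], [0.004, -0.001, 0, 0, 0, 0]],
])

```text
t: 14.65
eef_pos: [618.8, -42.4, 93.3]
tcp_rot: [3.139, -0.0, 1.464]
ft_force: [5.9, 1.0, 2.5]
opening: 0.293
```

Call:
send_rows([
  [[0, 0.003, 0, 0, 0, 0], [0, 0.005, 0, 0, 0, 0], [0, 0.005, 0.005, 0, 0, 0], [0, 0.005, 0.01, 0, 0, 0], [0, 0.005, 0.01, 0, 0, 0]],
])

```text
t: 15.07
eef_pos: [619.2, -42.4, 89.5]
tcp_rot: [-3.141, -0.0, 1.464]
ft_force: [3.1, 2.5, -0.7]
opening: 0.297
```

Call:
send_rows([
  [[0.001, 0.002, 0.01, 0, 0, 0], [0.001, 0.002, 0.02, 0, 0, 0], [0.001, 0.002, 0.03, 0, 0, 0], [0.001, 0.002, 0.037, 0, 0, 0], [0.001, 0.002, 0.037, 0, 0, 0]],
])

```text
t: 15.48
eef_pos: [619.5, -42.3, 78.1]
tcp_rot: [-3.14, -0.0, 1.464]
ft_force: [-0.4, 0.9, -2.4]
opening: 0.293
```

Call:
send_rows([
  [[0, 0, 0.01, 0, 0, 0], [0, 0, 0.02, 0, 0, 0], [0, 0, 0.025, 0, 0, 0], [0, 0, 0.025, 0, 0, 0]],
])

```text
t: 15.82
eef_pos: [620.0, -42.3, 71.4]
tcp_rot: [3.141, -0.0, 1.464]
ft_force: [-1.1, 1.8, 4.9]
opening: 0.293
```

```bash
python3 -c "
from h import *
s=env.state();print(s['moment'],s['ft_force'],s['eef_pos'])"
```

```text
[ 0.20158068  0.22429146 -0.0209582 ] [-1.08325332  1.84040002  4.85544828] [619.9950651  -42.32056979  71.44642197]
```

Call:
send_rows([
  [[0, 0, 0.005, 0, 0, 0], [0, 0, 0.01, 0, 0, 0], [0, 0, 0.014, 0, 0, 0], [0, 0, 0.014, 0, 0, 0], [0, 0, 0.014, 0, 0, 0]],
])

```text
t: 16.23
eef_pos: [620.1, -42.3, 67.9]
tcp_rot: [3.141, 0.0, 1.464]
ft_force: [-1.8, 1.8, 9.2]
opening: 0.291
```

Call:
send_rows([
  [[0, 0, 0.003, 0, 0, 0], [0, 0, 0.006, 0, 0, 0], [0, 0, 0.006, 0, 0, 0], [0, 0, 0.006, 0, 0, 0], [0, 0, 0.006, 0, 0, 0]],
])

```text
t: 16.65
eef_pos: [620.4, -42.3, 67.7]
tcp_rot: [3.139, 0.0, 1.465]
ft_force: [-6.9, 1.8, 23.3]
opening: 0.292
```

At the stop: total travel 32.3 mm against the expected 24 + 8, with Fz 23 N. One last look before handing in.

```bash
python3 - <<'E'
from h import *
c=cam("side"); save("c8.png",np.clip(cv2.resize(c["image"][130:280,190:390],(800,600),interpolation=cv2.INTER_CUBIC)*1.5,0,255).astype(np.uint8))
s=env.state();print(s['t'],s['eef_pos'],s['ft_force'],s['opening'])
E
```

```text
16.7 [620.3770116  -42.35055488  67.62127544] [-5.45842579  1.18243538 23.54805717] 0.2909385945408907
```

View pics/c8.png

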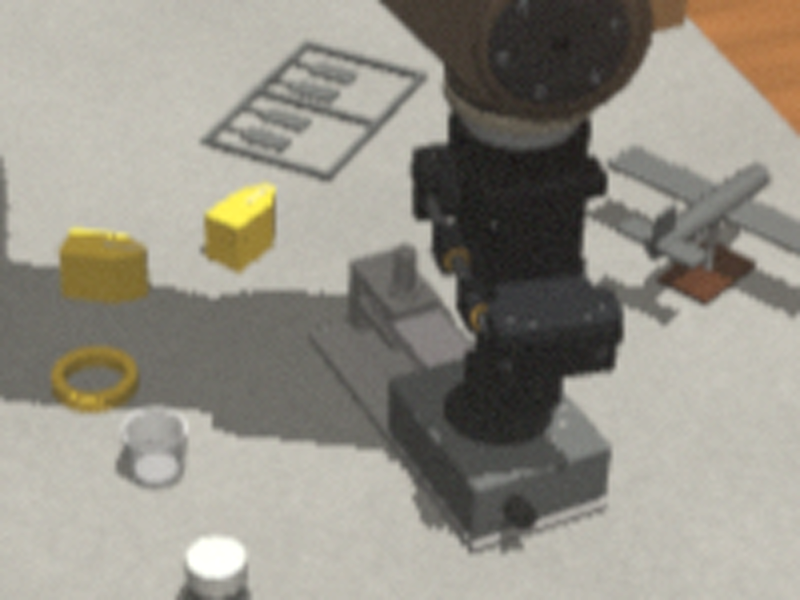

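The pin is seated at (403,270), the knob is down on the disc at (500,420), and the other things are untouched. Handing in.

```bash
python3 -c "
from cell import env
print(env.job_done())"
```

```text
the job is handed in; nothing more can be done
None
```

The job is handed in at about 16.7 s of robot time. The pin is in the fork and released, and the black knob is on the shaft, held pressed in against the spring.

- **Pin:** I pushed it down until the flange met the fork. The push force rose to 19 N with the flange at 56 mm, as expected for seated. A later picture showed it standing on the fork after I let go.
- **Knob:** I turned it to about -6°, my estimate of the way the shaft's flat faces, and pushed it home. Total travel past the tip was 32.3 mm against 32 mm expected (24 mm bore plus 8 mm plunger). It holds at the stop with about 23 N. Twist was only about 0.02 N m part-way through the press; I did not read it again at the stop.
- **Disagreements:** The two cameras differed by 2–3 mm on positions. At first the knob caught on the shaft's rim, so I shifted it 1–2 mm by feel before it slid on. The flat's angle from the pictures was only good to about 8°, but the knob slid on at that angle.
- **Other things:** The side picture showed the yellow look-alikes, tape, cup, jar and sprue still in place. The thinner bottle was outside that last picture; I did not go near it.

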